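# Seat a stamp block in a V-shaped nest

## Task

Pick up the wooden stamp block by its red grip, set it down without dropping it on the plywood board in the wide mouth of the V, clear of both aluminium fences with its nose pointing into the V, and let go. Then push it from behind into the converging fences until it has centred itself and lies fully home, flush on both, keep it pressed there with about 10 N for a second, and back away leaving it there. Feel your way: push level without bearing down on the block (it sticks to the board, and the fences must take the push), never push the block against the fences, or load either fence, with more than 15 N, and leave the hammer, cutter and glue bottle alone.

Things in the scene. Friction and masses are not known exactly. Their poses are not given: they have to be found in the camera images.
- block: Loose dark wooden block, 64 (x) x 60 (y) x 28 mm high, 0.25-0.5 kg. Origin: underside, z up, +x to the nose. Flat back at x=-32 mm; sides y=+-30 mm up to x=-6 mm, then the nose tapers 30 deg a side to a blunt tip at x=+32 mm. Red grip on top, 26 (x) x 20 (y) mm, 28 to 62 mm above the underside, centred at x=-8 mm. Starts upright on the bench, right of the board.
- nose_left (a point): Middle of the block's left nose face, at x = +13, y = +19.1, z = +12 mm in the block's frame.
- nose_right (a point): Middle of the block's right nose face, at x = +13, y = -19.1, z = +12 mm in the block's frame.
- board: Fixed plywood board on the bench, 250 (x) x 220 (y) x 12 mm. Origin: centre of its underside. +x points the way the V narrows (away from the robot, turned up to 0.25 rad); the V's wide mouth is on the -x half, a red mark at the +x edge.
- fence_left: Fixed rigid aluminium bar on the board's +y side, 152 x 15 x 20 mm high. Origin: mid-length of its working face, at the board's top. +x along the face to the narrow end, turned -30 deg from the board's x; the bar fills y=0 to 15 mm. Each fence is set up to 5 mm nearer to or farther from the board's middle line, independently: read both, they decide where the block comes home.
- fence_right: Mirror image of fence_left on the board's -y side: same size and origin, +x along the working face to the narrow end, turned +30 deg from the board's x; the bar fills y=-15 to 0 mm. With the block home both nose faces lie flat on the two working faces, and the block's x is parallel to the board's.
- hammer: Loose hammer lying on the bench to the right, along x, about 0.3 m long; leave alone.
- cutter: Loose yellow snap-off cutter, 145 mm long, lying on the bench left of the board; origin at the middle of the underside of its handle; leave alone.
- glue: Loose glue bottle with a red cap, 48 mm across, 110 mm high, standing right of the board; leave alone.
Not all that is in view belongs to the job. Several things have the shape of the block; the one meant has the colours described above.

How it is judged:
On the way, in this order (a step that is already met when the one before it is completed fails the run):
1. the block stands on the board in the mouth of the V, clear of both fences by at least 5 mm, nose into the V, and is let go (z of block in the frame of board between 0.009 and 0.015 m and angle between block's own z axis and vertical below 0.05 rad and y of nose_left in the frame of fence_left below -0.005 m and y of nose_right in the frame of fence_right above 0.005 m and angle between the x axis of block and the x axis of board, either way round below 0.6 rad and x of nose_left in the frame of board above -0.1 m and contact force between the fingers and block below 0.1 N and linear speed of block below 0.02 m/s), for 0.2 s.
2. the block is flush on both fences and pressed into them (more than 1.5 N on each fence, more than 4 N from the fingers) for 0.4 s (z of block in the frame of board between 0.009 and 0.015 m and angle between block's own z axis and vertical below 0.05 rad and y of nose_left in the frame of fence_left above -0.002 m and y of nose_right in the frame of fence_right below 0.002 m and angle between the x axis of block and the x axis of board, either way round below 0.04 rad and contact force between block and fence_left above 1.5 N and contact force between block and fence_right above 1.5 N and contact force between the fingers and block above 4 N), for 0.4 s.
At the end, for the whole second after the job is handed in: The block stands on the board, flush on both fences (middle of each nose face within 2 mm of its fence, block parallel to the board's x within 0.04 rad), upright, at rest and let go (z of block in the frame of board between 0.009 and 0.015 m and angle between block's own z axis and vertical below 0.05 rad and y of nose_left in the frame of fence_left above -0.002 m and y of nose_right in the frame of fence_right below 0.002 m and angle between the x axis of block and the x axis of board, either way round below 0.04 rad and linear speed of block below 0.01 m/s and contact force between the fingers and block below 0.1 N); the robot touches nothing.
It fails at once if a fence is loaded with more than 15 N by the block (contact force between block and fence_left above 15 N or contact force between block and fence_right above 15 N).
It fails at once if on the board and within 4 mm of a fence, the block is pushed or squeezed by the fingers with more than 15 N (z of block in the frame of board between 0.009 and 0.015 m and angle between block's own z axis and vertical below 0.05 rad and horizontal distance between block and board below 0.08 m and y of nose_left in the frame of fence_left above -0.06 m and y of nose_right in the frame of fence_right below 0.06 m and (y of nose_left in the frame of fence_left above -0.004 m or y of nose_right in the frame of fence_right below 0.004 m) and contact force between the fingers and block above 15 N).
It fails at once if a fence is hit by the robot with more than 15 N (contact force between any of the arm, the fingers and fence_left above 15 N or contact force between any of the arm, the fingers and fence_right above 15 N).
It fails at once if the block is dropped: let go more than 10 mm above the board (z of block in the frame of board above 0.022 m and contact force between the fingers and block below 0.05 N).
It fails at once if a bystander is moved by more than 15 mm (distance of any of hammer, cutter, glue from where it was at the start of the episode above 0.015 m).
It also fails if it takes over 61 s, if anything falls off the work surface, if the arm or the gripper's body presses on something with over 40 N, if the wrist force passes 120 N, or if a joint passes its speed limit or range.

## Robot

A 6-joint arm with a two-finger parallel gripper is mounted at the origin on the work surface. World frame = base frame: x ahead of the robot, y to its left, z up, the work surface at z = 0. Lengths are in m, angles in rad, forces in N, time in s.
With the tool pointing down it reaches from about 0.3 to 0.775 m from the base axis. Payload 14.6 kg.
Tool frame: the origin (TCP) lies at the very end of the fingers, on their centre line; the grasp point (between the pads) lies 19 mm behind it; y points along the fingers, x is the direction in which the jaws open and shut, and the axes are right-handed (so a half turn about y gives the same grasp; the last joint's range is limited). The gripper opens to 94 mm and grips with 3 to 60 N. Pads are 16 mm wide; open, the fingers measure 119 mm over their backs; the gripper's body (75 mm by 177 mm) begins 78 mm behind the grasp point.
Start: joints at [1.113, 0.3, 1.521, -0, 1.321, -0.067], TCP at [0.21, 0.509, 0.171] pointing down, gripper open.
Joint ranges: [-3.03, 3.03], [-0.79, 2.21], [0.23, 2.52], [-1.04, 4.18], [0, 3.07], [-2.55, 2.55]. Speed limits (rad/s): [2.22, 2.22, 2.57, 3.14, 3.14, 3.14].

## Interface

Orientations are given as [roll, pitch, yaw] about the fixed x, y, z axes, in that order (R = Rz(yaw) Ry(pitch) Rx(roll)).
In Python, from station import * gives the robot as it stands.
- The arm moves only by the tool send_rows, never from a script. Its argument "series" is text: rows parted by semicolons, each of 7 numbers parted by spaces: the turn, a rotation vector about the tool's x, y, z in units of 5 degrees (1.0 is 5 degrees), then the shift along the tool's x, y, z in cm, then the opening, from -1 (shut) to 1 (fully open). A call has exactly 10 rows; each row is the pose to reach, as a shift and turn from the pose commanded when the call began, along the tool's axes at that moment; what a row does not reach only later rows make up. A row lasts 1/12 s, in which the tool goes at most 41.7 mm and 7.16 degrees, less where a joint would pass 70% of its speed; a pose out of reach is approached as far as the arm can. A call with a gripper value outside its range is refused whole. The fingers move at their own pace and stop on an object; "newtons" is the grip in N (left out, the last holds). Time passes only in rows, so rows that repeat a pose let the fingers close, or fill a call up. It gives the time, the measured TCP pose, the force and the opening at its end, in the units of the state.
- get_obs(): the state, without advancing time (a new reading comes with each control period).
- camera(name): name is "side" or "top" or "wrist"; returns the picture (480x640x3 uint8, red, green, blue); there is no depth.
- camera_info(name): a dict with "K" (3x3 intrinsics, pixels), "R" (3x3) and "t" (3): a world point X has camera coordinates R X + t; the wrist camera has in their place "mount" (4x4, takes a point from camera to tool coordinates, whose origin is the TCP and whose axes are the tool frame's). Camera axes: x right, y down, z forward; pixel columns grow to the right and rows downward; lengths in m; the calibration is good to about 2 mm. The wrist camera is an equidistant fisheye: a pixel r from the principal point sees the ray r / f radians off the axis. A picture is of the moment at which its call begins: read the wrist's pose just before it. camera_info takes no time and is no camera call.
- hand_in(): hands the job in, once; it reports no verdict.
The state is a dict: "time_s": time; "qpos": joint angles; "joint_vel": joint speeds; "tau": joint torques, N m; "ee_pos": TCP position; "eef_rot": TCP orientation; "force": force on the tool from outside, world axes, zero at the start; "moment": the same for the moment, N m; "grip_width": finger opening in m.
Only numpy, scipy, OpenCV 4.12 (cv2) and the standard library are available. Lean on these libraries where they do the work, as an engineer would, in place of code of your own. Each camera call takes 0.05 s, during which the arm holds its last target. There are 200 camera calls.

## Working session

There is one attempt and no reset: what is moved stays moved. The work goes in short steps, Python scripts to look and compute and a tool call to move; the robot and the scene stay as the last step left them, time stands still between calls to the robot, and variables do not carry over. Pictures are saved under pics/ and viewed, on a budget of 10 in all, crops included, one or two more only if the job needs it, and the job is handed in when it is done.

Besides the shell and the picture viewer there is one more tool, called after "Emit:" by a JSON object that holds its "fn" and its "kwargs", one argument or row to a line. send_rows: Moves the arm, as the interface text tells. Its arguments: {"type":"object","properties":{"series":{"type":"string"},"newtons":{"type":"number"}},"required":["series"]}

```bash
mkdir -p pics; ls; python3 - <<'E'
from station import *
import cv2
o=get_obs();print(o)
for n in("top","side"):
    i=camera_info(n);print(n,i)
    cv2.imwrite(f"pics/{n}0.png",camera(n)[:,:,::-1])
print(camera_info("wrist"))
E
```

```text
pics
{'time_s': 0.0, 'qpos': array([ 1.11342848e+00,  3.00487780e-01,  1.52156669e+00,  3.77741889e-05,
        1.32069965e+00, -6.66139019e-02]), 'joint_vel': array([-0.00037811,  0.00121429,  0.00048346, -0.00032747,  0.00020817,
        0.00163563]), 'tau': array([-5.88295225e-04, -5.31806874e+01, -3.52731049e+01,  7.08709541e-02,
        2.44980451e-02, -6.70662280e-05]), 'ee_pos': array([0.20935508, 0.50827536, 0.16998329]), 'eef_rot': array([-1.57068251e+00,  1.15645273e-03,  1.18003307e+00]), 'force': array([0.27832264, 0.1027057 , 0.30694216]), 'moment': array([ 0.04210555, -0.02599183, -0.00365341]), 'grip_width': 0.09420101773505946}
top {'K': array([[467.84196509,   0.        , 315.34208928],
       [  0.        , 467.84196509, 230.43655508],
       [  0.        ,   0.        ,   1.        ]]), 'R': array([[ 0.00844237, -0.99951279,  0.03004846],
       [-0.98198056, -0.01396015, -0.18846564],
       [ 0.1887933 , -0.0279159 , -0.98161998]]), 't': array([-0.01281394,  0.53888379,  1.00994767])}
side {'K': array([[499.6842144 ,   0.        , 326.27468642],
       [  0.        , 499.6842144 , 241.68053247],
       [  0.        ,   0.        ,   1.        ]]), 'R': array([[ 0.87067968, -0.49163058, -0.01470645],
       [-0.3941653 , -0.67955969, -0.61873447],
       [ 0.29419487,  0.5445163 , -0.78546252]]), 't': array([-0.46388644,  0.23681034,  0.86358371])}
{'K': array([[371.64829954,   0.        , 325.89726741],
       [  0.        , 371.64829954, 240.95731214],
       [  0.        ,   0.        ,   1.        ]]), 'mount': array([[ 9.99999652e-01,  8.31305392e-04, -6.68178406e-05,
         3.38609466e-04],
       [ 2.89405510e-04, -2.70758989e-01,  9.62647124e-01,
        -2.13344205e-01],
       [ 7.82162214e-04, -9.62646809e-01, -2.70759135e-01,
         7.91439865e-02],
       [ 0.00000000e+00,  0.00000000e+00,  0.00000000e+00,
         1.00000000e+00]])}
```

View pics/top0.png

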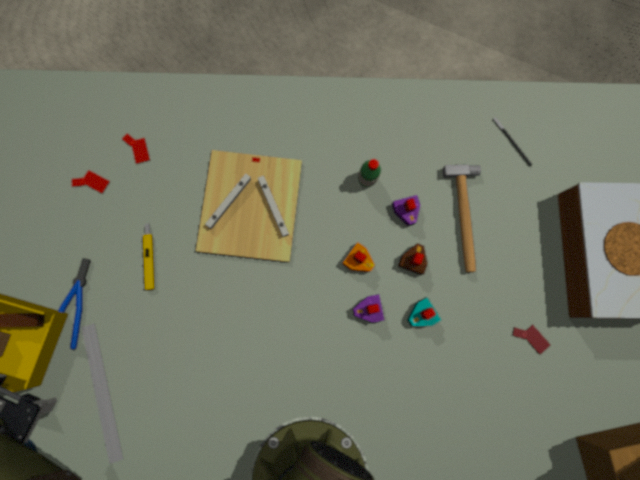

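View pics/side0.png

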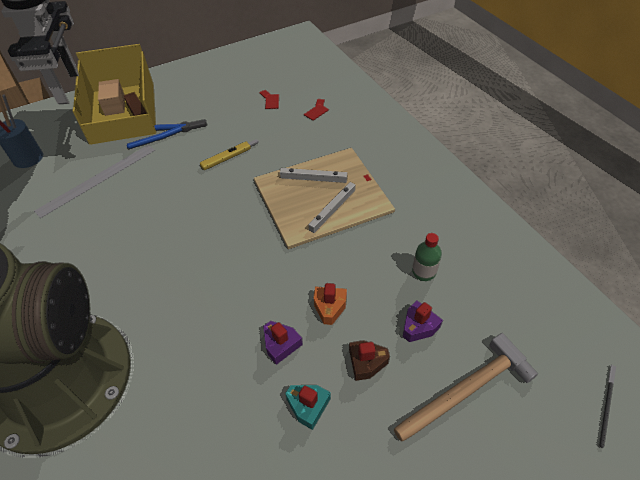

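The top view has five block-shaped things: orange (358,257), purple (406,208), purple (369,310), teal (425,313) and brown (413,260). The dark wooden one with the red grip is the brown one at (413,260), or (368,358) in the side view. The board's centre is at about (249,206). I'll check both in one crop.

```bash
python3 - <<'E'
import cv2,numpy as np
t=cv2.imread("pics/top0.png");s=cv2.imread("pics/side0.png")
r=lambda a,f:cv2.resize(a,None,fx=f,fy=f,interpolation=cv2.INTER_CUBIC)
A=r(t[145:265,190:310],4)      # 480x480
B=r(t[235:285,390:440],6); C=r(s[330:390,340:400],5)
M=np.zeros((600,780,3),np.uint8);M[:480,:480]=A;M[:300,480:]=B;M[300:,480:]=C
cv2.imwrite("pics/crop1.png",M)
E
```

```text
(no output)
```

View pics/crop1.png

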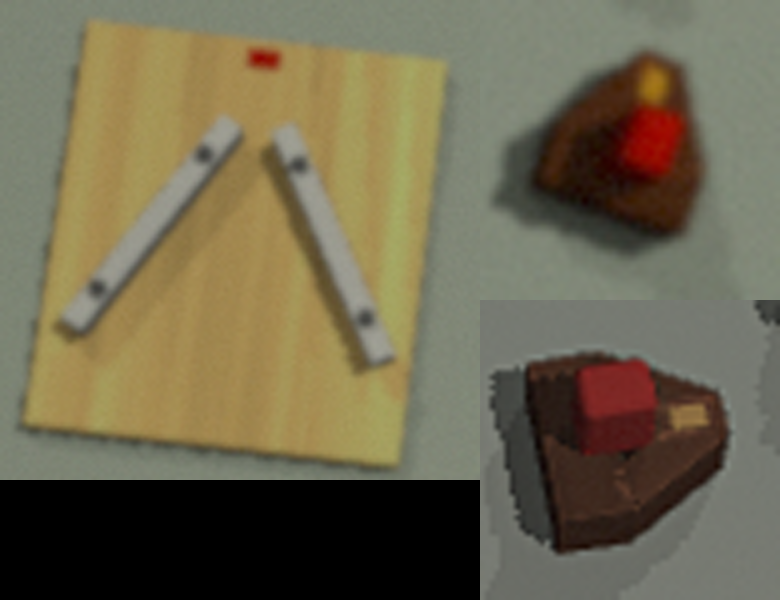

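The brown block is confirmed: red grip, with a yellow patch near the tip. The block's nose points up and slightly right in the top view. Next I'll turn these pixels into poses.

```bash
cat > h.py <<'E'
from station import *
import numpy as np, cv2
from scipy.spatial.transform import Rotation as Ro
def ray(n,px,obs=None):
    i=camera_info(n);K=i["K"];d=np.linalg.inv(K)@[px[0],px[1],1]
    if n!="wrist": return -i["R"].T@i["t"], i["R"].T@d
    r=np.hypot(*d[:2]);d=np.r_[d[:2]/max(r,1e-9)*np.sin(r),np.cos(r)]
    T=np.eye(4);T[:3,:3]=Ro.from_euler("xyz",obs["eef_rot"]).as_matrix();T[:3,3]=obs["ee_pos"]
    T=T@i["mount"];return T[:3,3],T[:3,:3]@d
def at(n,px,z,obs=None):
    c,d=ray(n,px,obs);return c+d*(z-c[2])/d[2]
def proj(n,X,obs=None):
    i=camera_info(n);K=i["K"]
    if n!="wrist":
        c=i["R"]@X+i["t"];c=c/c[2];return (K@c)[:2]
    T=np.eye(4);T[:3,:3]=Ro.from_euler("xyz",obs["eef_rot"]).as_matrix();T[:3,3]=obs["ee_pos"]
    T=np.linalg.inv(T@i["mount"]);c=T[:3,:3]@X+T[:3,3]
    r=np.hypot(c[0],c[1]);th=np.arctan2(r,c[2]);return K[0,0]*th*c[:2]/r+K[:2,2]
def fit(model,pts):  # 2D rigid, model(N,2)->pts(N,2): yaw, t, residuals
    a=model-model.mean(0);b=pts-pts.mean(0)
    y=np.arctan2((a[:,0]*b[:,1]-a[:,1]*b[:,0]).sum(),(a*b).sum())
    R=np.array([[np.cos(y),-np.sin(y)],[np.sin(y),np.cos(y)]]);t=pts.mean(0)-R@model.mean(0)
    return y,t,pts-(model@R.T+t)
E
python3 - <<'E'
from h import *
g=lambda L,z,f,o:np.array([at("top",(x/f+o[0],y/f+o[1]),z)[:2] for x,y in L])
P=g([(88,20),(447,62),(400,467),(24,427)],.012,4,(190,145))
y,t,r=fit(np.array([[.125,.11],[.125,-.11],[-.125,-.11],[-.125,.11]]),P);print("board",y,t,(r*1e3).round(1).tolist())
R=np.array([[np.cos(y),-np.sin(y)],[np.sin(y),np.cos(y)]])
for n,L in(("L",[(240,130),(80,328)]),("R",[(275,128),(365,362)])):
    F=g(L,.032,4,(190,145));b=(F-t)@R;print(n,b.round(4).tolist(),np.degrees(np.arctan2(*(b[0]-b[1])[::-1])),np.linalg.norm(b[0]-b[1]))
m=np.array([[.032,.0081],[.032,-.0081],[-.032,.03],[-.032,-.03]])
Q=g([(165,50),(205,65),(57,180),(200,237)],.028,6,(390,235))
y,t,r=fit(m,Q);print("block",y,t,(r*1e3).round(1).tolist())
G=at("top",(175/6+390,140/6+235),.062);print("grip",G, "pred",t-.008*np.array([np.cos(y),np.sin(y)]))
for n,p in(("glue",(371,163)),("purple1",(411,204)),("orange",(360,256)),("teal",(428,313)),("purple2",(374,309))):print(n,at("top",p,.06 if n!="glue" else .11))
print([at("top",p,.02) for p in((462,172),(470,270))])
E
```

```text
board -0.09784548321495903 [0.60594554 0.1472465 ] [[-0.0, -0.7], [-1.0, 1.0], [0.9, 0.4], [0.1, -0.7]]
L [[0.0611, 0.0063], [-0.0669, 0.0816]] -30.4813219382408 0.1484878374332773
R [[0.0646, -0.0139], [-0.0684, -0.0832]] 27.51420412578545 0.14999716622749237
block -0.3803170447096772 [ 0.48411828 -0.24082525] [[-0.5, 0.1], [-0.1, -0.2], [-0.2, -0.6], [0.8, 0.7]]
grip [ 0.47677019 -0.23912287  0.062     ] pred [ 0.47668991 -0.23785553]
glue [ 0.6812626  -0.12684642  0.11      ]
purple1 [ 0.60208603 -0.22502142  0.06      ]
orange [ 0.48063916 -0.10673409  0.06      ]
teal [ 0.35658614 -0.25506676  0.06      ]
purple2 [ 0.36414965 -0.13634259  0.06      ]
[array([ 0.69398374, -0.36120415,  0.02      ]), array([ 0.45657173, -0.36780253,  0.02      ])]
```

Emit:
{"fn": "send_rows", "kwargs": {
  "series": "0 0 0 -2 0 -2 0.2;0 0 0 -5 0 -4.5 0.2;0 0 0 -8 0 -7 0.2;0 0 0 -11 0 -10 0.2;0 0 0 -14 0 -12.5 0.2;0 0 0 -17 0 -15 0.2;0 0 0 -20 0 -18 0.2;0 0 0 -23 0 -21 0.2;0 0 0 -26 0 -24 0.2;0 0 0 -29 0 -26.5 0.2",
  "newtons": 20
}}

```text
time_s: 0.93
ee_pos: [0.3443, 0.1376, 0.1706]
eef_rot: [-1.571, -0.0, 1.18]
force: [0.0, 1.1, -0.4]
grip_width: 0.0566
```

Emit:
{"fn": "send_rows", "kwargs": {
  "series": "0 0 0 -3 0 -2.7 0.2;0 0 0 -6 0 -5.4 0.2;0 0 0 -9 0 -8 0.2;0 0 0 -12 0 -11 0.2;0 0 0 -15 0 -13.5 0.2;0 0 0 -18 0 -16 0.2;0 0 0 -21 0 -18.7 0.2;0 0 0 -24 0 -21.4 0.2;0 0 0 -27 0 -24 0.2;0 0 0 -29.5 0 -26.6 0.2"
}}

```text
time_s: 1.77
ee_pos: [0.4775, -0.2371, 0.1702]
eef_rot: [-1.57, 0.0, 1.179]
force: [0.5, -0.4, 0.2]
grip_width: 0.0561
```

Emit:
{"fn": "send_rows", "kwargs": {
  "series": "0 0 0 0 1 0 0.2;0 0 0 0 2 0 0.2;0 0 0 0 3 0 0.2;0 0 0 0 4 0 0.2;0 0 0 0 4 0 0.2;0 0 0 0 4 0 0.2;0 0 0 0 4 0 0.2;0 0 0 0 4 0 0.2;0 0 0 0 4 0 0.2;0 0 0 0 4 0 0.2"
}}

```text
time_s: 2.6
ee_pos: [0.4778, -0.2346, 0.131]
eef_rot: [-1.571, 0.0, 1.18]
force: [0.5, 0.1, -0.1]
grip_width: 0.0563
```

```bash
python3 - <<'E'
from h import *
o=get_obs();print(o["time_s"],o["ee_pos"],o["eef_rot"],o["force"],o["grip_width"])
im=camera("wrist");cv2.imwrite("pics/w1.png",im[:,:,::-1])
y=-.3803;t=np.array([.4841,-.2408]);c,s=np.cos(y),np.sin(y)
for p in([.032,.0081],[.032,-.0081],[-.032,.03],[-.032,-.03]):print(proj("wrist",np.r_[t+np.array([[c,-s],[s,c]])@p,.028],o).round())
E
```

```text
2.6 [ 0.47779319 -0.23463098  0.13095338] [-1.57149572e+00  7.88563662e-05  1.18010614e+00] [ 0.46666627  0.10873988 -0.13019946] 0.056308371781808524
[331. 273.]
[313. 273.]
[356. 203.]
[287. 204.]
```

View pics/w1.png

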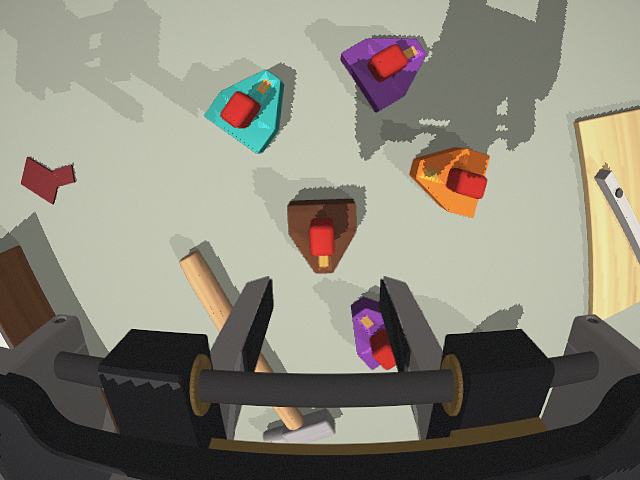

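The wrist view shows the brown block with its back corners at (289,203) and (356,203) and its tip at about (322,272). That is within 1–2 px of what I predicted, so I'll descend and grip.

Emit:
{"fn": "send_rows", "kwargs": {
  "series": "0 0 0 -0.3 1.5 0 0.2;0 0 0 -0.3 3 0 0.2;0 0 0 -0.3 4.5 0 0.2;0 0 0 -0.3 6 0 0.2;0 0 0 -0.3 7.2 0 0.2;0 0 0 -0.3 8.2 0 0.2;0 0 0 -0.3 9 0 0.2;0 0 0 -0.3 9.6 0 0.2;0 0 0 -0.3 9.6 0 0.2;0 0 0 -0.3 9.6 0 0.2"
}}

```text
time_s: 3.48
ee_pos: [0.4766, -0.2375, 0.0347]
eef_rot: [-1.571, -0.0, 1.18]
force: [-0.2, -0.5, 0.3]
grip_width: 0.0568
```

Emit:
{"fn": "send_rows", "kwargs": {
  "series": "0 0 0 0 0 0 -0.2;0 0 0 0 0 0 -0.4;0 0 0 0 0 0 -0.6;0 0 0 0 0 0 -1;0 0 0 0 0 0 -1;0 0 0 0 0 0 -1;0 0 0 0 0 0 -1;0 0 0 0 0 0 -1;0 0 0 0 0 0 -1;0 0 0 0 0 0 -1",
  "newtons": 25
}}

```text
time_s: 4.32
ee_pos: [0.4765, -0.2374, 0.0346]
eef_rot: [-1.571, 0.0, 1.18]
force: [0.6, 0.3, -0.0]
grip_width: 0.0007
```

The fingers shut to 0.7 mm where the grip should stop them at 20 mm, so they hold nothing. I'll look before doing anything else.

```bash
python3 - <<'E'
from h import *
o=get_obs()
w=camera("wrist");t=camera("top");s=camera("side")
r=lambda a,f:cv2.resize(a,None,fx=f,fy=f,interpolation=cv2.INTER_CUBIC)
M=np.zeros((600,800,3),np.uint8);M[:360,:480]=r(w,.75);M[:300,480:780]=r(t[230:290,385:445],5)[:300,:300];M[300:600,480:800]=r(s[310:410,320:427],3)[:300,:320]
cv2.imwrite("pics/chk.png",M[:,:,::-1])
E
```

```text
(no output)
```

View pics/chk.png

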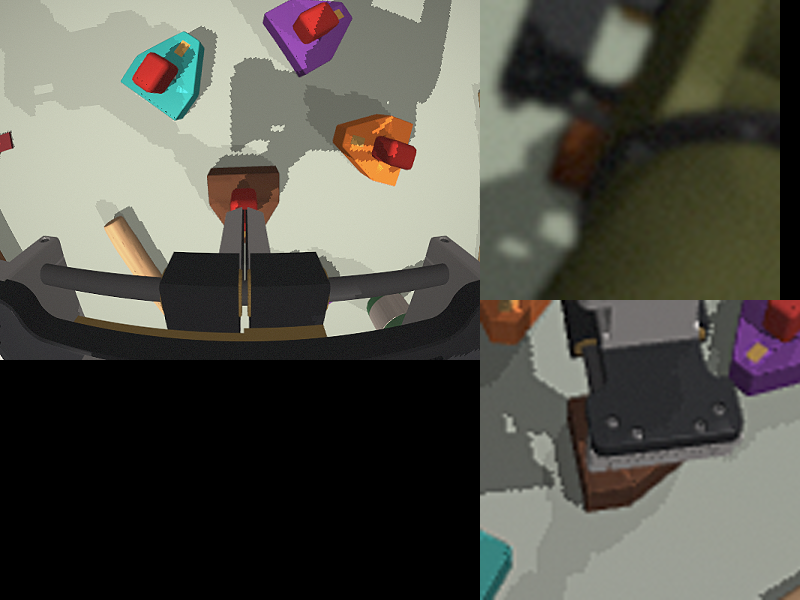

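```bash
python3 - <<'E'
from h import *
o=get_obs();print(o["ee_pos"],o["force"])
f=lambda L,z,o:np.array([at("wrist",p,z,o)[:2] for p in L])
y=-.3803;R=np.array([[np.cos(y),-np.sin(y)],[np.sin(y),np.cos(y)]]);t=np.array([.4841,-.2408])
B=f([(279,227),(371,227)],.028,o);print("back now, in est. block frame",((B-t)@R*1e3).round(1))
o1=dict(ee_pos=np.array([.47779,-.23463,.13095]),eef_rot=np.array([-1.5715,0,1.1801]))
print("w1 back,tip",((f([(289,205),(356,205),(315,272),(329,272)],.028,o1)-t)@R*1e3).round(1))
print("w1 grip top",((f([(311,220),(333,220),(310,255),(334,255)],.062,o1)-t)@R*1e3).round(1))
print("tcp",(o["ee_pos"][:2]-t)@R*1e3)
print("tcp px",proj("wrist",o["ee_pos"],o))
E
```

```text
[ 0.47650691 -0.23741965  0.03454744] [ 0.70281787 -0.41311302 -0.49200727]
back now, in est. block frame [[-34.7 -27.8]
 [-34.2  28.5]]
w1 back,tip [[-30.9 -28. ]
 [-30.3  30. ]
 [ 30.9  -6.6]
 [ 31.    6.1]]
w1 grip top [[-24.9  -7.7]
 [-24.7   9.4]
 [  3.7  -9.1]
 [  3.9  10.1]]
tcp [-8.30537303  0.32028243]
tcp px [325.34458173 271.07947849]
```

```bash
python3 - <<'E'
from h import *
o=get_obs();w=camera("wrist");s=camera("side")
r=lambda a,f:cv2.resize(a,None,fx=f,fy=f,interpolation=cv2.INTER_CUBIC)
A=r(w[200:340,250:400],3.5)
B=r(s[330:400,330:400],3.5)
M=np.zeros((490,780,3),np.uint8);M[:,:525]=A;M[:245,525:770]=B
cv2.imwrite("pics/z1.png",M[:,:,::-1])
y=-.3803;R=np.array([[np.cos(y),-np.sin(y)],[np.sin(y),np.cos(y)]]);t=np.array([.4841,-.2408])
pr=lambda p,z:((proj("wrist",np.r_[t+R@np.array(p),z],o)-[250,200])*3.5).round()
for z in(.028,.062):
    for x in (-.021,.005):
        print(x,z,pr([x,-.01],z),pr([x,.01],z))
print("back",pr([-.032,-.03],.028),pr([-.032,.03],.028),"bottom",pr([-.032,-.03],0))
print("tcp",(proj("wrist",o["ee_pos"],o)-[250,200])*3.5)
E
```

```text
-0.021 0.028 [205. 169.] [318. 168.]
0.005 0.028 [208. 305.] [317. 304.]
-0.021 0.062 [195. 234.] [326. 233.]
0.005 0.062 [199. 387.] [325. 386.]
back [ 90. 110.] [432. 107.] bottom [108.  75.]
tcp [263.70602582 248.77819345]
```

View pics/z1.png

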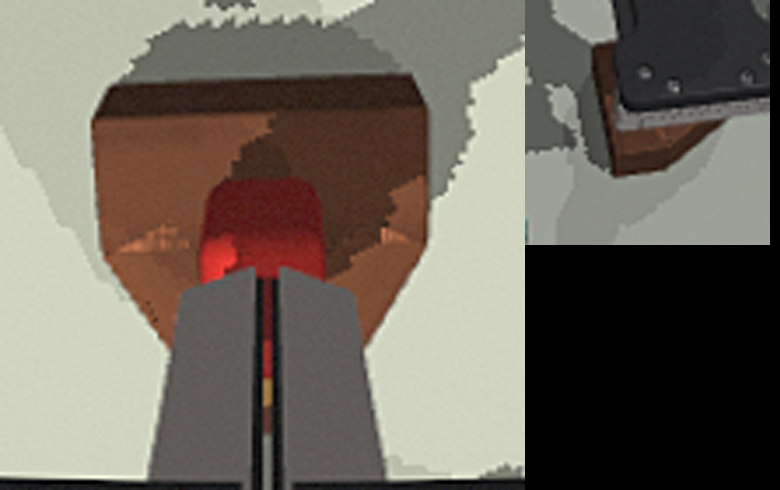

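The close-up shows the block has not moved. The red grip and then the yellow patch are visible through the gap between the closed fingers, so the fingers are above the grip. Their tips appear about 30 mm short of the reported TCP. I'll open, go down gently and find the true tip height by touching the block's top at z = 28 mm.

Emit:
{"fn": "send_rows", "kwargs": {
  "series": "0 0 0 0 0 0 0;0 0 0 0 0 0 0;0 0 0 0 0 0 0;0 0 0 0 0 0 0;0 0 0 0 0.2 0 0;0 0 0 0 0.5 0 0;0 0 0 0 0.8 0 0;0 0 0 0 1 0 0;0 0 0 0 1 0 0;0 0 0 0 1 0 0"
}}

```text
time_s: 5.4
ee_pos: [0.4764, -0.2374, 0.0244]
eef_rot: [-1.57, -0.0, 1.18]
force: [-0.1, 0.1, -0.2]
grip_width: 0.0468
```

Emit:
{"fn": "send_rows", "kwargs": {
  "series": "0 0 0 0 0.1 0 0;0 0 0 0 0.2 0 0;0 0 0 0 0.3 0 0;0 0 0 0 0.4 0 0;0 0 0 0 0.5 0 0;0 0 0 0 0.6 0 0;0 0 0 0 0.7 0 0;0 0 0 0 0.8 0 0;0 0 0 0 0.8 0 0;0 0 0 0 0.8 0 0"
}}

```text
time_s: 6.23
ee_pos: [0.4765, -0.2374, 0.0165]
eef_rot: [-1.571, -0.0, 1.18]
force: [0.2, -0.6, -0.8]
grip_width: 0.0471
```

Emit:
{"fn": "send_rows", "kwargs": {
  "series": "0 0 0 0 0.1 0 0;0 0 0 0 0.2 0 0;0 0 0 0 0.3 0 0;0 0 0 0 0.4 0 0;0 0 0 0 0.5 0 0;0 0 0 0 0.6 0 0;0 0 0 0 0.7 0 0;0 0 0 0 0.8 0 0;0 0 0 0 0.8 0 0;0 0 0 0 0.8 0 0"
}}

```text
time_s: 7.07
ee_pos: [0.4765, -0.2374, 0.0085]
eef_rot: [-1.571, -0.0, 1.18]
force: [-0.6, -0.9, 0.3]
grip_width: 0.0466
```

Emit:
{"fn": "send_rows", "kwargs": {
  "series": "0 0 0 0 0 0 -0.3;0 0 0 0 0 0 -0.6;0 0 0 0 0 0 -1;0 0 0 0 0 0 -1;0 0 0 0 0 0 -1;0 0 0 0 0 0 -1;0 0 0 0 0 0 -1;0 0 0 0 0 0 -1;0 0 0 0 0 0 -1;0 0 0 0 0 0 -1"
}}

```text
time_s: 7.9
ee_pos: [0.4765, -0.2375, 0.0086]
eef_rot: [-1.571, 0.0, 1.18]
force: [-0.2, -0.6, -0.3]
grip_width: 0.0199
```

It holds the grip at 19.9 mm. Now lift.

Emit:
{"fn": "send_rows", "kwargs": {
  "series": "0 0 0 0 -0.3 0 -1;0 0 0 0 -0.8 0 -1;0 0 0 0 -1.6 0 -1;0 0 0 0 -2.6 0 -1;0 0 0 0 -4 0 -1;0 0 0 0 -5.5 0 -1;0 0 0 0 -7 0 -1;0 0 0 0 -8.5 0 -1;0 0 0 0 -9.5 0 -1;0 0 0 0 -10 0 -1",
  "newtons": 30
}}

```text
time_s: 8.73
ee_pos: [0.477, -0.2377, 0.1106]
eef_rot: [-1.573, 0.0, 1.18]
force: [0.2, -0.6, -3.9]
grip_width: 0.02
```

Emit:
{"fn": "send_rows", "kwargs": {
  "series": "0 -0.1 0 1 0 0.2 -1;0 -0.3 0 3 0 0.5 -1;0 -0.6 0 5.5 0 0.9 -1;0 -0.9 0 8 0 1.3 -1;0 -1.2 0 10.5 0 1.7 -1;0 -1.5 0 13 0 2.1 -1;0 -1.8 0 15.5 0 2.5 -1;0 -2.1 0 18 0 2.9 -1;0 -2.4 0 20.5 0 3.3 -1;0 -2.7 0 22.5 0 3.6 -1"
}}

```text
time_s: 9.57
ee_pos: [0.5285, -0.0132, 0.1077]
eef_rot: [-1.569, -0.0, 1.418]
force: [1.0, -0.2, -3.3]
grip_width: 0.0196
```

Emit:
{"fn": "send_rows", "kwargs": {
  "series": "0 -0.1 0 2.3 0 -0.2 -1;0 -0.2 0 4.6 0 -0.4 -1;0 -0.3 0 7 0 -0.5 -1;0 -0.4 0 9.2 0 -0.7 -1;0 -0.5 0 11.4 0 -0.9 -1;0 -0.6 0 13.4 0 -1.1 -1;0 -0.66 0 15 0 -1.2 -1;0 -0.66 0 16.2 0 -1.3 -1;0 -0.66 0 16.8 0 -1.3 -1;0 -0.66 0 16.8 0 -1.3 -1"
}}

```text
time_s: 10.4
ee_pos: [0.5674, 0.1493, 0.1079]
eef_rot: [-1.57, 0.0, 1.474]
force: [-0.5, -0.3, -3.2]
grip_width: 0.0197
```

Emit:
{"fn": "send_rows", "kwargs": {
  "series": "0 0 0 0 0.8 0 -1;0 0 0 0 1.8 0 -1;0 0 0 0 2.8 0 -1;0 0 0 0 3.6 0 -1;0 0 0 0 4.2 0 -1;0 0 0 0 4.6 0 -1;0 0 0 0 5 0 -1;0 0 0 0 5 0 -1;0 0 0 0 5 0 -1;0 0 0 0 5 0 -1"
}}

```text
time_s: 11.23
ee_pos: [0.568, 0.1484, 0.059]
eef_rot: [-1.571, -0.0, 1.473]
force: [-0.4, -0.2, -2.7]
grip_width: 0.02
```

```bash
python3 - <<'E'
from h import *
o=get_obs();print(o["time_s"],o["ee_pos"],o["eef_rot"],o["force"],o["moment"])
cv2.imwrite("pics/w2.png",camera("wrist")[:,:,::-1])
y=-.0978;R=np.array([[np.cos(y),-np.sin(y)],[np.sin(y),np.cos(y)]]);t=np.array([.60595,.14725])
for n,c in(("L",(-.0029,.04395,-1)),("R",(-.0019,-.04855,1))):
    for s in(-.076,.076):
        p=np.array([c[0]+s*.866,c[1]+c[2]*s*.5]);print(n,s,proj("wrist",np.r_[t+R@p,.032],o).round())
for p in([-.125,.11],[-.125,-.11]):print("corner",proj("wrist",np.r_[t+R@np.array(p),.012],o).round())
E
```

```text
11.2333 [0.56797181 0.14836046 0.05896392] [-1.57146347e+00 -2.04775165e-04  1.47324712e+00] [-0.43040289 -0.22680126 -2.71025896] [0.00895217 0.0365031  0.03866298]
L -0.076 [449. 214.]
L 0.076 [336. 378.]
R -0.076 [203. 215.]
R 0.076 [315. 379.]
corner [479. 134.]
corner [178. 133.]
```

View pics/w2.png

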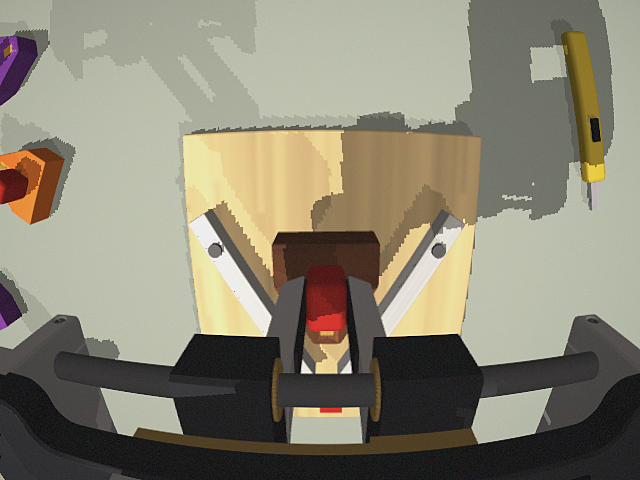

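The wrist view shows the block level over the mouth. The fence ends at (447,212) and (205,211) and the board corners at (481,137) and (183,133) are all within 5 px of the model. Lower it the remaining 38 mm gently.

Emit:
{"fn": "send_rows", "kwargs": {
  "series": "0 0 0 0 0.6 0 -1;0 0 0 0 1.2 0 -1;0 0 0 0 1.8 0 -1;0 0 0 0 2.4 0 -1;0 0 0 0 2.9 0 -1;0 0 0 0 3.2 0 -1;0 0 0 0 3.4 0 -1;0 0 0 0 3.6 0 -1;0 0 0 0 3.7 0 -1;0 0 0 0 3.75 0 -1"
}}

```text
time_s: 12.12
ee_pos: [0.5678, 0.1483, 0.021]
eef_rot: [-1.571, -0.0, 1.473]
force: [0.7, 0.6, -2.6]
grip_width: 0.0197
```

Emit:
{"fn": "send_rows", "kwargs": {
  "series": "0 0 0 0 0.02 0 -1;0 0 0 0 0.04 0 -1;0 0 0 0 0.06 0 -1;0 0 0 0 0.08 0 -1;0 0 0 0 0.1 0 -1;0 0 0 0 0.1 0 -1;0 0 0 0 0.1 0 -1;0 0 0 0 0.1 0 -1;0 0 0 0 0.1 0 -1;0 0 0 0 0.1 0 -1"
}}

```text
time_s: 12.95
ee_pos: [0.5679, 0.1483, 0.0206]
eef_rot: [-1.571, -0.0, 1.473]
force: [-4.9, -1.0, 5.8]
grip_width: 0.0199
```

It is seated on the board: fz went from −2.6 to +5.8 N. Release and rise.

Emit:
{"fn": "send_rows", "kwargs": {
  "series": "0 0 0 0 -0.03 0 -1;0 0 0 0 -0.06 0 -1;0 0 0 0 -0.06 0 -0.5;0 0 0 0 -0.06 0 -0.3;0 0 0 0 -0.06 0 0;0 0 0 0 -0.06 0 0;0 0 0 0 -0.06 0 0;0 0 0 0 -0.06 0 0;0 0 0 0 -0.06 0 0;0 0 0 0 -0.06 0 0"
}}

```text
time_s: 13.78
ee_pos: [0.5677, 0.1483, 0.0206]
eef_rot: [-1.571, -0.0, 1.473]
force: [-0.1, -0.8, -0.1]
grip_width: 0.0471
```

Emit:
{"fn": "send_rows", "kwargs": {
  "series": "0 0 0 0 -0.5 0 0;0 0 0 0 -1 0 0;0 0 0 0 -2 0 0;0 0 0 0 -3 0 0;0 0 0 0 -4 0 0;0 0 0 0 -5 0 0;0 0 0 0 -5 1 0;0 0 0 0 -5 3 0;0 0 0 0 -5 5 0;0 0 0 0 -5 7 0"
}}

```text
time_s: 14.62
ee_pos: [0.4973, 0.1551, 0.0714]
eef_rot: [-1.571, -0.0, 1.473]
force: [0.1, 0.4, -0.3]
grip_width: 0.0471
```

```bash
python3 - <<'E'
from h import *
o=get_obs();print(o["time_s"],o["ee_pos"],o["eef_rot"],o["force"])
cv2.imwrite("pics/w3.png",camera("wrist")[:,:,::-1])
y=-.0978;R=np.array([[np.cos(y),-np.sin(y)],[np.sin(y),np.cos(y)]]);t=np.array([.60595,.14725])
q=lambda p,z:proj("wrist",np.r_[t+R@np.array(p),z],o).round()
for p in([-.062,.0274],[-.062,-.0326],[.002,.0055],[.002,-.0107]):print("block",q(p,.04))
E
```

```text
14.6167 [0.49734285 0.15514261 0.07137693] [-1.57136636e+00 -1.80392647e-04  1.47302203e+00] [ 0.13138206  0.41275965 -0.28399999]
block [366. 315.]
block [285. 315.]
block [335. 384.]
block [316. 384.]
```

View pics/w3.png

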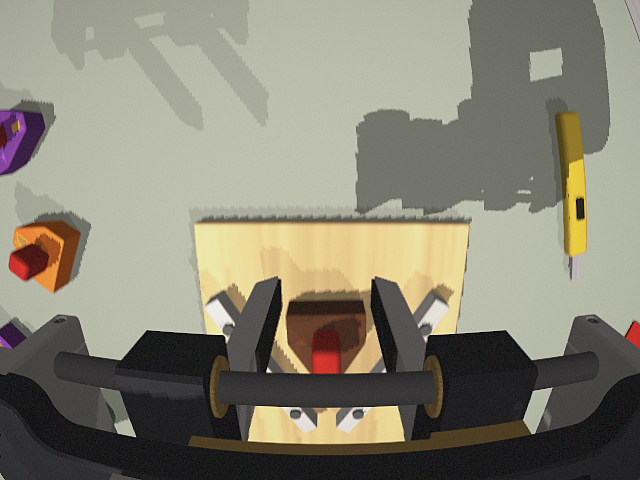

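The block stands free in the mouth, with its back top corners at (288,315) and (364,315) as predicted. Now close the fingers and go down behind it, feeling for the board to learn the true tip height.

Emit:
{"fn": "send_rows", "kwargs": {
  "series": "0 0 0 0 0.8 0 -0.3;0 0 0 0 1.6 0 -0.6;0 0 0 0 2.4 0 -1;0 0 0 0 3.2 0 -1;0 0 0 0 4 0 -1;0 0 0 0 4.8 0 -1;0 0 0 0 5.6 0 -1;0 0 0 0 6.3 0 -1;0 0 0 0 6.8 0 -1;0 0 0 0 7 0 -1"
}}

```text
time_s: 15.5
ee_pos: [0.4977, 0.155, -0.0003]
eef_rot: [-1.57, 0.0, 1.473]
force: [0.2, -0.1, -0.2]
grip_width: 0.0003
```

Emit:
{"fn": "send_rows", "kwargs": {
  "series": "0 0 0 0 0.05 0 -1;0 0 0 0 0.1 0 -1;0 0 0 0 0.15 0 -1;0 0 0 0 0.2 0 -1;0 0 0 0 0.25 0 -1;0 0 0 0 0.3 0 -1;0 0 0 0 0.35 0 -1;0 0 0 0 0.4 0 -1;0 0 0 0 0.4 0 -1;0 0 0 0 0.4 0 -1"
}}

```text
time_s: 16.33
ee_pos: [0.498, 0.1551, -0.0034]
eef_rot: [-1.571, 0.0, 1.473]
force: [-0.9, 0.7, -0.2]
grip_width: 0.0004
```

Emit:
{"fn": "send_rows", "kwargs": {
  "series": "0 0 0 0 0.05 0 -1;0 0 0 0 0.1 0 -1;0 0 0 0 0.15 0 -1;0 0 0 0 0.2 0 -1;0 0 0 0 0.25 0 -1;0 0 0 0 0.3 0 -1;0 0 0 0 0.35 0 -1;0 0 0 0 0.4 0 -1;0 0 0 0 0.4 0 -1;0 0 0 0 0.4 0 -1"
}}

```text
time_s: 17.17
ee_pos: [0.498, 0.1551, -0.0074]
eef_rot: [-1.571, 0.0, 1.473]
force: [-0.6, -0.6, 0.3]
grip_width: 0.0007
```

Emit:
{"fn": "send_rows", "kwargs": {
  "series": "0 0 0 0 0.05 0 -1;0 0 0 0 0.1 0 -1;0 0 0 0 0.15 0 -1;0 0 0 0 0.2 0 -1;0 0 0 0 0.25 0 -1;0 0 0 0 0.3 0 -1;0 0 0 0 0.3 0 -1;0 0 0 0 0.3 0 -1;0 0 0 0 0.3 0 -1;0 0 0 0 0.3 0 -1"
}}

```text
time_s: 18.0
ee_pos: [0.498, 0.1551, -0.0104]
eef_rot: [-1.571, 0.0, 1.473]
force: [0.1, 0.5, 1.1]
grip_width: 0.0006
```

Emit:
{"fn": "send_rows", "kwargs": {
  "series": "0 0 0 0 0.05 0 -1;0 0 0 0 0.1 0 -1;0 0 0 0 0.15 0 -1;0 0 0 0 0.2 0 -1;0 0 0 0 0.2 0 -1;0 0 0 0 0.2 0 -1;0 0 0 0 0.2 0 -1;0 0 0 0 0.2 0 -1;0 0 0 0 0.2 0 -1;0 0 0 0 0.2 0 -1"
}}

```text
time_s: 18.83
ee_pos: [0.498, 0.1551, -0.0124]
eef_rot: [-1.571, 0.0, 1.473]
force: [0.6, -0.3, 0.1]
grip_width: 0.0007
```

Emit:
{"fn": "send_rows", "kwargs": {
  "series": "0 0 0 0 0.05 0 -1;0 0 0 0 0.1 0 -1;0 0 0 0 0.15 0 -1;0 0 0 0 0.2 0 -1;0 0 0 0 0.2 0 -1;0 0 0 0 0.2 0 -1;0 0 0 0 0.2 0 -1;0 0 0 0 0.2 0 -1;0 0 0 0 0.2 0 -1;0 0 0 0 0.2 0 -1"
}}

```text
time_s: 19.67
ee_pos: [0.4981, 0.1551, -0.0143]
eef_rot: [-1.571, -0.0, 1.473]
force: [1.3, -1.0, -0.0]
grip_width: -0.0002
```

Emit:
{"fn": "send_rows", "kwargs": {
  "series": "0 0 0 0 0.03 0 -1;0 0 0 0 0.06 0 -1;0 0 0 0 0.09 0 -1;0 0 0 0 0.12 0 -1;0 0 0 0 0.15 0 -1;0 0 0 0 0.15 0 -1;0 0 0 0 0.15 0 -1;0 0 0 0 0.15 0 -1;0 0 0 0 0.15 0 -1;0 0 0 0 0.15 0 -1"
}}

```text
time_s: 20.5
ee_pos: [0.498, 0.1551, -0.0158]
eef_rot: [-1.571, 0.0, 1.473]
force: [0.2, 0.4, -0.8]
grip_width: 0.0008
```

Emit:
{"fn": "send_rows", "kwargs": {
  "series": "0 0 0 0 0.03 0 -1;0 0 0 0 0.06 0 -1;0 0 0 0 0.09 0 -1;0 0 0 0 0.12 0 -1;0 0 0 0 0.15 0 -1;0 0 0 0 0.15 0 -1;0 0 0 0 0.15 0 -1;0 0 0 0 0.15 0 -1;0 0 0 0 0.15 0 -1;0 0 0 0 0.15 0 -1"
}}

```text
time_s: 21.33
ee_pos: [0.4981, 0.1551, -0.0173]
eef_rot: [-1.571, -0.0, 1.473]
force: [-0.1, 0.6, -0.5]
grip_width: 0.0007
```

Emit:
{"fn": "send_rows", "kwargs": {
  "series": "0 0 0 0 0.04 0 -1;0 0 0 0 0.08 0 -1;0 0 0 0 0.12 0 -1;0 0 0 0 0.16 0 -1;0 0 0 0 0.2 0 -1;0 0 0 0 0.2 0 -1;0 0 0 0 0.2 0 -1;0 0 0 0 0.2 0 -1;0 0 0 0 0.2 0 -1;0 0 0 0 0.2 0 -1"
}}

```text
time_s: 22.17
ee_pos: [0.4981, 0.1551, -0.0193]
eef_rot: [-1.571, -0.0, 1.473]
force: [-1.2, 1.1, 0.1]
grip_width: 0.0004
```

Emit:
{"fn": "send_rows", "kwargs": {
  "series": "0 0 0 0 0.04 0 -1;0 0 0 0 0.08 0 -1;0 0 0 0 0.12 0 -1;0 0 0 0 0.16 0 -1;0 0 0 0 0.2 0 -1;0 0 0 0 0.2 0 -1;0 0 0 0 0.2 0 -1;0 0 0 0 0.2 0 -1;0 0 0 0 0.2 0 -1;0 0 0 0 0.2 0 -1"
}}

```text
time_s: 23.0
ee_pos: [0.498, 0.1551, -0.0213]
eef_rot: [-1.571, 0.0, 1.473]
force: [-0.4, -0.9, 0.8]
grip_width: 0.0006
```

```bash
python3 - <<'E'
from h import *
o=get_obs();w=camera("wrist");s=camera("side")
r=lambda a,f:cv2.resize(a,None,fx=f,fy=f,interpolation=cv2.INTER_CUBIC)
M=np.zeros((480,800,3),np.uint8);M[:,:400]=r(w[230:390,260:393],3)[:480,:400][:, :400] if False else cv2.resize(w[230:390,260:393],(400,480),interpolation=cv2.INTER_CUBIC)
M[:,400:]=cv2.resize(s[150:270,230:330],(400,480),interpolation=cv2.INTER_CUBIC)
cv2.imwrite("pics/z2.png",M[:,:,::-1])
for z in(0,.012,.03):
  P=np.r_[o["ee_pos"][:2],z];print(z,(proj("side",P)-[230,150])*4+[400,0],(proj("wrist",P,o)-[260,230])*3)
E
```

```text
0 [590.62249668 248.21201122] [195.37545213 162.64089174]
0.012 [588.60820224 233.50665234] [195.20927248 188.54589823]
0.03 [585.52028325 210.96329618] [194.92334958 233.31401036]
```

View pics/z2.png

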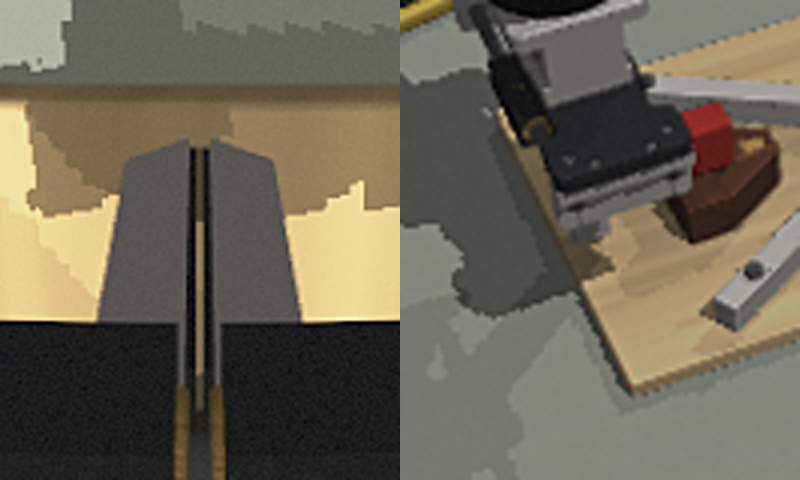

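The side view shows the fingertips at (590,240), just above the board, so the fingers are about 40 mm shorter than stated. That puts the gripper's black underside almost level with the red grip. I'll tilt the tool 20° back about the tips and raise it 3 mm. Only the tips will then reach the block, low on its back.

Emit:
{"fn": "send_rows", "kwargs": {
  "series": "-0.4 0 0 0 -0.1 -0.14 -1;-0.8 0 0 0 -0.2 -0.28 -1;-1.2 0 0 0 -0.3 -0.42 -1;-1.6 0 0 0 -0.35 -0.56 -1;-2 0 0 0 -0.4 -0.7 -1;-2.4 0 0 0 -0.44 -0.84 -1;-2.8 0 0 0 -0.48 -0.98 -1;-3.2 0 0 0 -0.5 -1.1 -1;-3.6 0 0 0 -0.52 -1.24 -1;-4 0 0 0 -0.54 -1.37 -1"
}}

```text
time_s: 23.93
ee_pos: [0.5118, 0.1539, -0.0158]
eef_rot: [-1.922, -0.0, 1.473]
force: [-0.4, -1.0, 0.7]
grip_width: 0.0006
```

Emit:
{"fn": "send_rows", "kwargs": {
  "series": "0 0 0 0 0.1 -0.28 -1;0 0 0 0 0.24 -0.66 -1;0 0 0 0 0.38 -1.03 -1;0 0 0 0 0.51 -1.41 -1;0 0 0 0 0.65 -1.79 -1;0 0 0 0 0.79 -2.16 -1;0 0 0 0 0.92 -2.54 -1;0 0 0 0 1.03 -2.82 -1;0 0 0 0 1.03 -2.82 -1;0 0 0 0 1.03 -2.82 -1"
}}

```text
time_s: 24.77
ee_pos: [0.5416, 0.1508, -0.0161]
eef_rot: [-1.92, 0.0, 1.473]
force: [0.0, 0.2, -0.4]
grip_width: 0.0004
```

Emit:
{"fn": "send_rows", "kwargs": {
  "series": "0 0 0 0 0.07 -0.19 -1;0 0 0 0 0.14 -0.38 -1;0 0 0 0 0.21 -0.56 -1;0 0 0 0 0.27 -0.75 -1;0 0 0 0 0.34 -0.94 -1;0 0 0 0 0.41 -1.13 -1;0 0 0 0 0.48 -1.32 -1;0 0 0 0 0.55 -1.5 -1;0 0 0 0 0.62 -1.69 -1;0 0 0 0 0.68 -1.88 -1"
}}

```text
time_s: 25.6
ee_pos: [0.5616, 0.1489, -0.016]
eef_rot: [-1.92, 0.0, 1.473]
force: [-0.9, 0.4, -0.5]
grip_width: 0.0007
```

```bash
python3 - <<'E'
from h import *
o=get_obs();s=camera("side");w=camera("wrist")
M=np.zeros((480,800,3),np.uint8)
M[:,:400]=cv2.resize(w[210:390,250:400],(400,480),interpolation=cv2.INTER_CUBIC)
M[:,400:]=cv2.resize(s[150:270,240:340],(400,480),interpolation=cv2.INTER_CUBIC)
cv2.imwrite("pics/z3.png",M[:,:,::-1])
y=-.0978;R=np.array([[np.cos(y),-np.sin(y)],[np.sin(y),np.cos(y)]]);t=np.array([.60595,.14725])
for b in(-.03,-.018):
  for p in([b-.032,-.0326],[b-.006,-.0326],[b+.032,-.0107]):print(b,((proj("side",np.r_[t+R@np.array(p),.04])-[240,150])*4+[400,0]).round())
E
```

```text
-0.03 [645. 209.]
-0.03 [691. 194.]
-0.03 [739. 146.]
-0.018 [666. 202.]
-0.018 [711. 187.]
-0.018 [760. 139.]
```

View pics/z3.png

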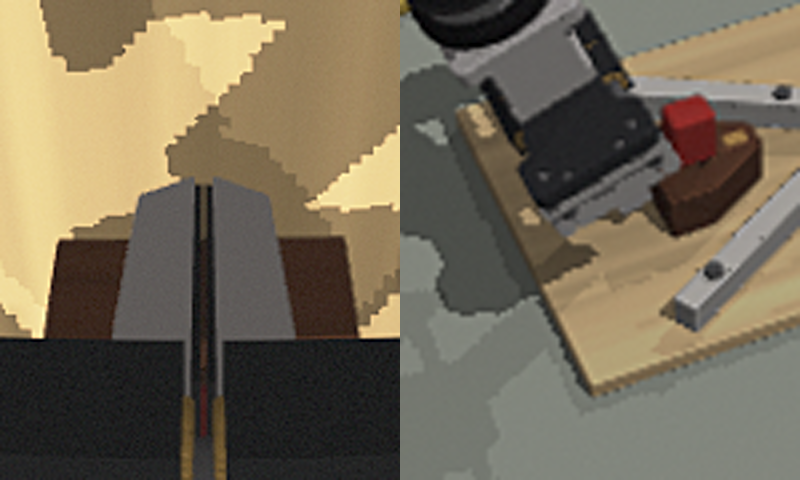

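The block has been pushed about 13 mm and is still straight and centred on the fingers: its back-right corner is at (672,208) in the side crop. Friction is low. I estimate 49 mm to go, so push on 30 mm, then feel.

Emit:
{"fn": "send_rows", "kwargs": {
  "series": "0 0 0 0 0.1 -0.28 -1;0 0 0 0 0.2 -0.56 -1;0 0 0 0 0.31 -0.85 -1;0 0 0 0 0.41 -1.13 -1;0 0 0 0 0.51 -1.41 -1;0 0 0 0 0.62 -1.69 -1;0 0 0 0 0.72 -1.97 -1;0 0 0 0 0.82 -2.26 -1;0 0 0 0 0.92 -2.54 -1;0 0 0 0 1.03 -2.82 -1"
}}

```text
time_s: 26.53
ee_pos: [0.5916, 0.1459, -0.016]
eef_rot: [-1.92, 0.0, 1.473]
force: [-1.3, 0.3, -0.7]
grip_width: 0.0005
```

Emit:
{"fn": "send_rows", "kwargs": {
  "series": "0 0 0 0 0.03 -0.09 -1;0 0 0 0 0.07 -0.19 -1;0 0 0 0 0.1 -0.28 -1;0 0 0 0 0.14 -0.38 -1;0 0 0 0 0.17 -0.47 -1;0 0 0 0 0.2 -0.56 -1;0 0 0 0 0.24 -0.66 -1;0 0 0 0 0.27 -0.75 -1;0 0 0 0 0.27 -0.75 -1;0 0 0 0 0.27 -0.75 -1"
}}

```text
time_s: 27.37
ee_pos: [0.5994, 0.1452, -0.0159]
eef_rot: [-1.92, -0.0, 1.473]
force: [-0.5, -0.2, -0.1]
grip_width: 0.0002
```

Emit:
{"fn": "send_rows", "kwargs": {
  "series": "0 0 0 0 0.02 -0.06 -1;0 0 0 0 0.04 -0.11 -1;0 0 0 0 0.06 -0.17 -1;0 0 0 0 0.08 -0.23 -1;0 0 0 0 0.1 -0.28 -1;0 0 0 0 0.12 -0.34 -1;0 0 0 0 0.14 -0.39 -1;0 0 0 0 0.15 -0.42 -1;0 0 0 0 0.17 -0.47 -1;0 0 0 0 0.17 -0.47 -1"
}}

```text
time_s: 28.2
ee_pos: [0.6043, 0.1447, -0.0159]
eef_rot: [-1.92, -0.0, 1.473]
force: [-0.9, -0.5, -0.4]
grip_width: 0.0003
```

```bash
python3 - <<'E'
from h import *
F=[];W=None
for k in range(6):
    s=camera("side");F.append(get_obs()["force"])
print(np.mean(F,0),np.std(F,0))
o=get_obs();w=camera("wrist")
M=np.zeros((480,800,3),np.uint8)
M[:,:400]=cv2.resize(w[230:390,260:393],(400,480),interpolation=cv2.INTER_CUBIC)
M[:,400:]=cv2.resize(s[130:250,270:370],(400,480),interpolation=cv2.INTER_CUBIC)
cv2.imwrite("pics/z4.png",M[:,:,::-1])
y=-.0978;R=np.array([[np.cos(y),-np.sin(y)],[np.sin(y),np.cos(y)]]);t=np.array([.60595,.14725])
for b in(.026,.0316):
  for p in([b-.032,-.0326],[b-.006,-.0326],[b+.032,-.0107]):print(b,((proj("side",np.r_[t+R@np.array(p),.04])-[270,130])*4+[400,0]).round())
E
```

```text
[-0.65876244 -0.09011372  0.11393774] [0.50144367 0.38241518 0.42540691]
0.026 [622. 257.]
0.026 [666. 242.]
0.026 [713. 195.]
0.0316 [632. 254.]
0.0316 [676. 239.]
0.0316 [722. 192.]
```

View pics/z4.png

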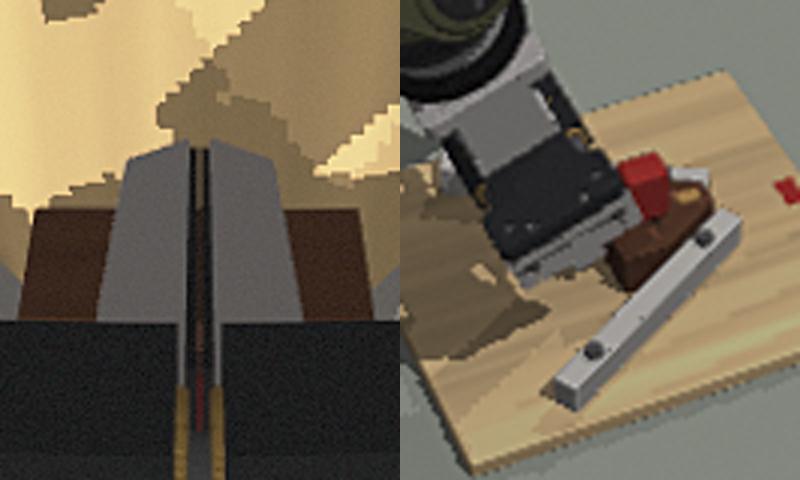

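Tip at (714,198) in the side crop, so the block is at about bx = 26 mm, with roughly 5 mm left. Now small feeling steps.

Emit:
{"fn": "send_rows", "kwargs": {
  "series": "0 0 0 0 0.01 -0.02 -1;0 0 0 0 0.02 -0.04 -1;0 0 0 0 0.02 -0.06 -1;0 0 0 0 0.03 -0.08 -1;0 0 0 0 0.04 -0.1 -1;0 0 0 0 0.04 -0.12 -1;0 0 0 0 0.05 -0.14 -1;0 0 0 0 0.06 -0.16 -1;0 0 0 0 0.06 -0.18 -1;0 0 0 0 0.06 -0.18 -1"
}}

```text
time_s: 29.38
ee_pos: [0.6062, 0.1445, -0.0159]
eef_rot: [-1.92, -0.0, 1.473]
force: [-1.0, 0.7, -0.2]
grip_width: 0.0005
```

Emit:
{"fn": "send_rows", "kwargs": {
  "series": "0 0 0 0 0 -0.01 -1;0 0 0 0 0.01 -0.02 -1;0 0 0 0 0.01 -0.03 -1;0 0 0 0 0.01 -0.04 -1;0 0 0 0 0.02 -0.05 -1;0 0 0 0 0.02 -0.06 -1;0 0 0 0 0.02 -0.07 -1;0 0 0 0 0.03 -0.08 -1;0 0 0 0 0.03 -0.08 -1;0 0 0 0 0.03 -0.08 -1"
}}

```text
time_s: 30.22
ee_pos: [0.6069, 0.1445, -0.016]
eef_rot: [-1.92, 0.0, 1.473]
force: [-2.2, 0.6, -0.7]
grip_width: 0.0005
```

Emit:
{"fn": "send_rows", "kwargs": {
  "series": "0 0 0 0 0 -0.01 -1;0 0 0 0 0.01 -0.02 -1;0 0 0 0 0.01 -0.03 -1;0 0 0 0 0.01 -0.04 -1;0 0 0 0 0.02 -0.05 -1;0 0 0 0 0.02 -0.06 -1;0 0 0 0 0.02 -0.06 -1;0 0 0 0 0.02 -0.06 -1;0 0 0 0 0.02 -0.06 -1;0 0 0 0 0.02 -0.06 -1"
}}

```text
time_s: 31.05
ee_pos: [0.6075, 0.1445, -0.0159]
eef_rot: [-1.92, 0.0, 1.473]
force: [-4.7, 2.0, -0.6]
grip_width: 0.0006
```

Emit:
{"fn": "send_rows", "kwargs": {
  "series": "0 0 0 0 0 -0.01 -1;0 0 0 0 0.01 -0.02 -1;0 0 0 0 0.01 -0.03 -1;0 0 0 0 0.01 -0.04 -1;0 0 0 0 0.02 -0.05 -1;0 0 0 0 0.02 -0.06 -1;0 0 0 0 0.02 -0.06 -1;0 0 0 0 0.02 -0.06 -1;0 0 0 0 0.02 -0.06 -1;0 0 0 0 0.02 -0.06 -1"
}}

```text
time_s: 31.88
ee_pos: [0.6079, 0.1446, -0.016]
eef_rot: [-1.919, -0.0, 1.473]
force: [-6.1, 2.5, 0.8]
grip_width: 0.0002
```

The reading has a sideways part of about +2 N, so the right fence is taking the push first and the fingers resist the block's self-centring. Relieve it by shifting 0.8 mm to the left.

Emit:
{"fn": "send_rows", "kwargs": {
  "series": "0 0 0 0.01 0 0 -1;0 0 0 0.02 0 0 -1;0 0 0 0.03 0 0 -1;0 0 0 0.04 0 0 -1;0 0 0 0.05 0 0 -1;0 0 0 0.06 0 0 -1;0 0 0 0.07 0 0 -1;0 0 0 0.08 0 0 -1;0 0 0 0.08 0 0 -1;0 0 0 0.08 0 0 -1"
}}

```text
time_s: 32.72
ee_pos: [0.6084, 0.1451, -0.0158]
eef_rot: [-1.92, -0.0, 1.473]
force: [-2.2, 0.9, -0.8]
grip_width: 0.0002
```

```bash
cat > f.py <<'E'
from h import *
F=[]
for k in range(4): camera("side");F.append(get_obs()["force"])
o=get_obs();f=np.mean(F,0);y=-.0978;d=np.array([np.cos(y),np.sin(y)]);l=np.array([-d[1],d[0]])
p=o["ee_pos"][:2]-[.60595,.14725]
print(o["time_s"],"force fwd,left,up",f[:2]@d,f[:2]@l,f[2],"pos mm",p@d*1e3,p@l*1e3)
E
python3 f.py
```

```text
32.9167 force fwd,left,up -1.8604348299601157 0.6852984502860756 -0.581665434733211 pos mm 2.649902553950217 -1.9133285944155591
```

Emit:
{"fn": "send_rows", "kwargs": {
  "series": "0 0 0 0.01 0 -0.01 -1;0 0 0 0.01 0.01 -0.02 -1;0 0 0 0.02 0.01 -0.03 -1;0 0 0 0.02 0.01 -0.04 -1;0 0 0 0.03 0.02 -0.05 -1;0 0 0 0.03 0.02 -0.06 -1;0 0 0 0.04 0.02 -0.06 -1;0 0 0 0.04 0.02 -0.06 -1;0 0 0 0.04 0.02 -0.06 -1;0 0 0 0.04 0.02 -0.06 -1"
}}

```text
time_s: 33.75
ee_pos: [0.6087, 0.1453, -0.016]
eef_rot: [-1.919, 0.0, 1.473]
force: [-6.1, -0.4, -0.0]
grip_width: 0.0007
```

```bash
python3 f.py
```

```text
33.95 force fwd,left,up -4.942246812695992 -1.655893290931855 0.7823951848202406 pos mm 2.9075514158394515 -1.6856606310160809
```

Both fences now answer: the sideways force has reversed. Press in a little more, easing back to the right.

Emit:
{"fn": "send_rows", "kwargs": {
  "series": "0 0 0 -0.01 0 0 -1;0 0 0 -0.02 0 -0.01 -1;0 0 0 -0.02 0.01 -0.02 -1;0 0 0 -0.02 0.01 -0.02 -1;0 0 0 -0.02 0.01 -0.03 -1;0 0 0 -0.02 0.01 -0.03 -1;0 0 0 -0.02 0.01 -0.03 -1;0 0 0 -0.02 0.01 -0.03 -1;0 0 0 -0.02 0.01 -0.03 -1;0 0 0 -0.02 0.01 -0.03 -1"
}}

```text
time_s: 34.78
ee_pos: [0.6088, 0.1452, -0.016]
eef_rot: [-1.919, 0.0, 1.473]
force: [-7.1, 0.3, 2.5]
grip_width: 0.0004
```

```bash
python3 f.py
```

```text
34.9833 force fwd,left,up -6.937813373635388 -0.5410643912219667 2.1895456115084517 pos mm 3.0192213376655057 -1.7918799074718221
```

Emit:
{"fn": "send_rows", "kwargs": {
  "series": "0 0 0 0 0 -0.01 -1;0 0 0 0 0 -0.02 -1;0 0 0 0 0 -0.03 -1;0 0 0 0 0 -0.03 -1;0 0 0 0 0 -0.03 -1;0 0 0 0 0 -0.03 -1;0 0 0 0 0 -0.03 -1;0 0 0 0 0 -0.03 -1;0 0 0 0 0 -0.03 -1;0 0 0 0 0 -0.03 -1"
}}

```text
time_s: 35.82
ee_pos: [0.6088, 0.1452, -0.0161]
eef_rot: [-1.918, 0.0, 1.473]
force: [-8.9, 0.7, 1.3]
grip_width: 0.0002
```

```bash
python3 f.py
```

```text
36.0167 force fwd,left,up -8.2101944746467 0.1106190027171765 2.9720012129113793 pos mm 3.096658047508745 -1.7818736279692486
```

Emit:
{"fn": "send_rows", "kwargs": {
  "series": "0 0 0 0 0 -0.01 -1;0 0 0 0 0 -0.02 -1;0 0 0 0 0 -0.03 -1;0 0 0 0 -0.01 -0.04 -1;0 0 0 0 -0.01 -0.04 -1;0 0 0 0 -0.01 -0.04 -1;0 0 0 0 -0.01 -0.04 -1;0 0 0 0 -0.01 -0.04 -1;0 0 0 0 -0.01 -0.04 -1;0 0 0 0 -0.01 -0.04 -1"
}}

```text
time_s: 36.85
ee_pos: [0.6089, 0.1451, -0.0161]
eef_rot: [-1.918, 0.001, 1.473]
force: [-9.9, 0.8, 2.2]
grip_width: 0.0004
```

```bash
python3 f.py
```

```text
37.05 force fwd,left,up -9.718471435563591 -0.16433595390707245 2.614040476164649 pos mm 3.123343174573763 -1.8276476565599737
```

Emit:
{"fn": "send_rows", "kwargs": {
  "series": "0 0 0 0 0 0 -1;0 0 0 0 0 0 -1;0 0 0 0 0 0 -1;0 0 0 0 0 0 -1;0 0 0 0 0 0 -1;0 0 0 0 0 0 -1;0 0 0 0 0 0 -1;0 0 0 0 0 0 -1;0 0 0 0 0 0 -1;0 0 0 0 0 0 -1"
}}

```text
time_s: 37.88
ee_pos: [0.6089, 0.1452, -0.016]
eef_rot: [-1.918, 0.001, 1.473]
force: [-9.3, -0.3, 1.3]
grip_width: 0.0006
```

```bash
python3 f.py
```

```text
38.0833 force fwd,left,up -9.776133670128157 -0.23255546632620536 2.212313358235318 pos mm 3.135403414617052 -1.8198665786592179
```

Held at 9.7–9.8 N for more than a second with almost no sideways force. Back away level.

Emit:
{"fn": "send_rows", "kwargs": {
  "series": "0 0 0 0 -0.03 0.09 -1;0 0 0 0 -0.1 0.28 -1;0 0 0 0 -0.27 0.75 -1;0 0 0 0 -0.51 1.41 -1;0 0 0 0 -0.85 2.35 -1;0 0 0 0 -1.2 3.3 -1;0 0 0 0 -1.54 4.23 -1;0 0 0 0 -1.88 5.17 -1;0 0 0 0 -2.22 6.1 -1;0 0 0 0 -2.56 7.05 -1"
}}

```text
time_s: 38.92
ee_pos: [0.5344, 0.1526, -0.0154]
eef_rot: [-1.92, -0.0, 1.473]
force: [0.2, -0.2, -0.5]
grip_width: 0.0006
```

Emit:
{"fn": "send_rows", "kwargs": {
  "series": "0 0 0 0 -1 0 -1;0 0 0 0 -2.5 0 -1;0 0 0 0 -4.5 0 -1;0 0 0 0 -7 0.5 -1;0 0 0 0 -9.5 2 -1;0 0 0 0 -12 4 -1;0 0 0 0 -13.5 6.5 -1;0 0 0 0 -15 9 -1;0 0 0 0 -16 11 -1;0 0 0 0 -16 11 -1"
}}

```text
time_s: 39.75
ee_pos: [0.3755, 0.1682, 0.0982]
eef_rot: [-1.921, -0.001, 1.475]
force: [-0.6, 0.2, -0.2]
grip_width: 0.0003
```

```bash
python3 - <<'E'
from h import *
o=get_obs();print(o["time_s"],o["ee_pos"],o["force"])
t=camera("top");s=camera("side")
M=np.zeros((480,800,3),np.uint8)
M[:400,:400]=cv2.resize(t[165:265,190:290],(400,400),interpolation=cv2.INTER_CUBIC)
M[:400,400:]=cv2.resize(s[150:250,275:375],(400,400),interpolation=cv2.INTER_CUBIC)
cv2.imwrite("pics/end.png",M[:,:,::-1])
E
```

```text
39.75 [0.37546379 0.16819408 0.09823185] [-0.62358849  0.21002164 -0.21715831]
```

View pics/end.png

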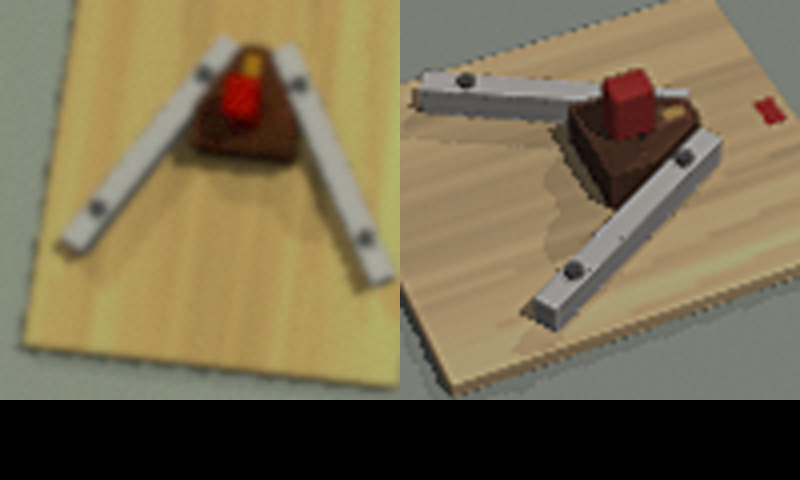

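The end views show the block between the fences and touching both. Its back edge runs (190,150)–(297,163), parallel to the board's bottom edge within about 0.01 rad. The arm is clear, so I'll hand in.

```bash
python3 -c "
from station import *
print(hand_in())"
```

```text
the job is handed in; nothing more can be done
None
```

The block is home in the V, flush on both fences as far as I can see, and let go. The job was handed in just after 39.75 s of the 61 s allowed; no verdict was reported.

- **What I did:** I gripped the brown block by its red grip and set it down free in the mouth of the V. I pushed it home with the closed fingertips low on its back. When the right fence took the push first, I shifted about 1 mm left so the block could centre. I pressed it for over a second and then backed off level.
- **Last checks:**
  - The press read 9.7–9.8 N, with about 0.2 N sideways.
  - In the last top and side views the block sits against both fences, and its back edge is parallel to the board's within about 0.01 rad.
  - The wrist force read about 0.7 N or less after backing away, which is within its noise.
- **What disagreed:**
  - **Short fingers:** The fingers are about 40 mm shorter than the stated TCP. My first grasp closed on air above the grip, without moving the block. After that I worked from the real tip height, and pushed with the tool tilted 20° so the gripper's body stayed clear of the grip.
  - **Downward force:** During the press the tool bore down with about 2–3 N.
  - **Not measured:** I could not read the force on each fence separately, or the last fraction of a millimetre of fit.
  - **Budget:** I viewed 12 pictures, two past the budget.

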